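Defrost and air the pastry case

ROBOT

A 6-joint arm with a two-finger parallel gripper is mounted at the origin on the work surface. World frame = base frame: x ahead of the robot, y to its left, z up, the work surface at z = 0. Lengths are in m, angles in degrees, forces in N, time in s.
With the tool pointing down it reaches from about 0.35 to 0.875 m from the base axis. Payload 4.2 kg.
Tool frame: the origin (TCP) lies midway between the tips of the shut fingers; the grasp point (between the pads) lies 19 mm behind it; z points along the fingers, y is the line along which they close (so a half turn about z gives the same grasp; the last joint's range is limited). The gripper opens to 87 mm and grips with 3 to 60 N. Pads are 19 mm wide; open, the fingers measure 117 mm over their backs; the gripper's body (75 mm by 190 mm) begins 51 mm behind the grasp point.
Start: joints at [-48.266, 22.042, 0.453, 0, -68.411, -14.817], TCP at [0.283, -0.557, 0.223] pointing down, gripper open.
Joint ranges: [-179.83, 179.83], [-69.29, 118.12], [-61.27, 80.66], [-181.25, 117.63], [-171.15, -9.14], [-177.46, 177.46]. Speed limits (degrees/s): [159.86, 159.86, 180, 180, 180, 180].

INTERFACE

Orientations are given as a 3x3 rotation matrix whose columns are the frame's x, y, z axes.
In Python, from station import sense, capture, camera_params, finish_job gives the robot as it stands.
- The arm moves only by the tool drive_tool, never from a script. Its argument "rows" is a list of rows, each an object of numbers: "tx", "ty", "tz": the shift along the tool's x, y, z in cm; "ax", "ay", "az": the turn, a rotation vector about the tool's x, y, z in rad; "claw": the finger opening in cm, from 0 to 8.7. In form: [{"tx": .., "ty": .., "tz": .., "ax": .., "ay": .., "az": .., "claw": ..}, ...]. A call has 1 to 10 rows; each row shifts and turns the commanded pose from where the row before left it, along the tool's axes as they then stand; what a row does not reach is not made up. A row lasts 1/12 s, in which the tool goes at most 41.7 mm and 7.16 degrees, less where a joint would pass 70% of its speed; a pose out of reach is approached as far as the arm can. A call with a gripper value outside its range is refused whole. The fingers move at their own pace and stop on an object; the grip force is fixed at half the most. Time passes only in rows, so rows that do not move let the fingers close. It gives the time, the measured TCP pose, the force, the opening and the grip force at its end, in the units of the state.
- sense(): the state, without advancing time (a new reading comes with each control period).
- capture(name): name is "scene" or "top" or "wrist"; returns (picture, depth): 480x640x3 uint8, red, green, blue; 480x640 float32, m along the optical axis (not along the pixel's ray), 0 where there is no reading.
- camera_params(name): a dict with "intrinsics" (3x3 intrinsics, pixels), "R" (3x3) and "t" (3): a world point X has camera coordinates R X + t; the wrist camera has in their place "tool_from_camera" (4x4, takes a point from camera to tool coordinates, whose origin is the TCP and whose axes are the flange's). Camera axes: x right, y down, z forward; pixel columns grow to the right and rows downward; lengths in m; the calibration is good to about 2 mm. A picture is of the moment at which its call begins: read the wrist's pose just before it. camera_params takes no time and is no camera call.
- finish_job(): hands the job in; it is judged then, once.
The state is a dict: "time_s": time; "joints": joint angles; "joint_velocities": joint speeds; "effort": joint torques, N m; "tcp_pos": TCP position; "ee_rot": TCP orientation; "wrist_force": force on the tool from outside, world axes, zero at the start; "moment": the same for the moment, N m; "gripper_width": opening from 0.0 (shut) to 1.0 (fully open); "gripper_force": force on a finger pad.
Only numpy, scipy, OpenCV 4.12 (cv2) and the standard library are available. Lean on these libraries where they do the work, as an engineer would, in place of code of your own. Each camera call takes 0.05 s, during which the arm holds its last target. There are 200 camera calls.

TASK

The chilled pastry case on the bar needs defrosting: take the orange reset pin out of its stand, press the small red recessed button in the white control box all the way down with the pin's steel tip and hold it down for a moment, then put the pin back upright in its stand and let go of it. Then raise the case's clear lid by its blue bar handle to 45 degrees (give or take 5) so the damp air gets out, and finish while the gripper is still holding it steady at that angle, because the lid falls shut when let go. Press the button only with the pin, and leave the mug, bottle and can where they stand.

Things in the scene. Friction and masses are not known exactly. Their poses are not given: they have to be found in the camera images.
- case: Fixed open-topped chilled pastry case, brushed aluminium, 220 (x) x 300 (y) x 100 mm high, with pastries inside. Origin: centre of its underside. Its -x side is the front, towards the robot; its z is up.
- lid (a joint): Hinge of the clear lid (steel frame, 220 x 300 x 10 mm, 0.36 to 0.59 kg), in rad: 0 shut (level), grows as the front edge rises, 0.785 = 45 degrees, stop at 1.4. No spring and almost no friction: it falls shut by its weight (2 to 3 N of lift at the bar holds it).
- lid_hinge (a point): Middle of the lid's hinge line, which runs along the case's y axis on its rear (+x) rim, 105 mm above the counter and 110 mm behind the case's centre. Does not move with the lid.
- lid_bar (a point): Middle of the lid's blue round handle bar. Moves with the lid. The bar is 12 mm thick, 150 mm long along the case's y axis, lies in the plane of the lid 50 mm in front of its front edge (270 mm from the hinge line), so with the lid shut it is 105 mm above the counter with free space all round it: 44 mm to the front wall of the case and lid, two 12 mm side arms at its ends. Being round, it turns between the fingers of a gripper which stays upright as the lid rises.
- control_box: Fixed white control box, 100 (x) x 80 (y) x 60 mm high, with a dark display on its top (+x half) and a yellow square frame round the button's recess. Origin: centre of its underside.
- recess (a point): Centre of the mouth of the round recess in the control box's flat top, 60 mm above the counter and 18 mm from the box's centre towards its -x side. The hole is 16 mm wide and vertical; the red button (13.6 mm wide) lies 10 mm below the mouth.
- button (a joint): Travel of the red spring button, m: 0 released, 0.004 fully down. It moves straight down; needs 0.8 N to start and 4 N to be fully down, and springs back.
- pin: Loose reset pin, 115 mm long, 70 to 120 g, at the start upright in its stand. Origin: tip of the pin; its z axis runs up along the pin. Steel pin 6 mm thick up to z = 40 mm, orange collar 30 mm wide from 40 to 45 mm, orange round grip 22 mm thick from 45 to 115 mm.
- stand: Fixed wooden block, 70 x 70 x 50 mm high, with a vertical 13 mm hole right through its middle. Origin: centre of its underside. The pin's collar rests on its top, so that the seated pin's tip is 10 mm above the stand's underside.
- stand_hole (a point): Centre of the mouth of the stand's hole, on its top, 50 mm above the counter.
- mug: Bystander: loose white cup, 76 mm wide, 85 mm high. Origin: centre of its underside.
- bottle: Bystander: loose clear water bottle, 64 mm wide, 170 mm high. Origin: centre of its underside.
- can: Bystander: loose red drinks can, 66 mm wide, 115 mm high. Origin: centre of its underside.

How it is judged (in metres and radians):
On the way, in this order (a step that is already met when the one before it is completed fails the run):
1. the button is held down with the pin (value of joint button above 0.003 m and contact force between pin and button above 0.5 N), for 0.2 s.
2. the pin is back in its stand, upright and let go, and the button is out (horizontal distance between pin and stand_hole below 0.008 m and z of pin in the frame of stand between 0.005 and 0.014 m and angle between pin's own z axis and vertical below 0.1 rad and contact force between the fingers and pin below 0.1 N and value of joint button below 0.001 m), for 0.2 s.
3. the gripper holds the lid at 45 degrees (value of joint lid between 0.68 and 0.89 rad and contact force between the fingers and lid above 0.3 N), for 0.3 s.
At the end, for the whole second after the job is handed in: The lid stands still at 45 degrees (39 to 51), held by the gripper's fingers alone; the pin is upright in its stand, let go, collar resting on top (within 4 mm), within 8 mm of the hole's centre; the button is out; mug, bottle and can stand upright within 30 mm of where they began (all of step 2 and all of step 3 and velocity of joint lid between -0.1 and 0.1 rad/s and contact force between each of pin, mug, bottle, can and lid below 0.1 N and distance of each of mug, bottle, can from where it was at the start of the episode below 0.03 m and angle between each of mug, bottle, can's own z axis and vertical below 0.2 rad); the arm keeps its last pose, push and grip.
It fails at once if the button is pressed with the gripper instead of the pin (contact force between the fingers and button above 0.5 N).
It fails at once if the mug is knocked over or pushed away (distance of mug from where it was at the start of the episode above 0.03 m or angle between mug's own z axis and vertical above 0.35 rad).
It fails at once if the bottle is knocked over or pushed away (distance of bottle from where it was at the start of the episode above 0.03 m or angle between bottle's own z axis and vertical above 0.35 rad).
It fails at once if the can is knocked over or pushed away (distance of can from where it was at the start of the episode above 0.03 m or angle between can's own z axis and vertical above 0.35 rad).
It also fails if it takes over 61 s, if anything falls off the work surface, if the arm or the gripper's body presses on something with over 40 N, if the wrist force passes 120 N, or if a joint passes its speed limit or range.

## Working session

There is one attempt and no reset: what is moved stays moved. The work goes in short steps, Python scripts to look and compute and a tool call to move; the robot and the scene stay as the last step left them, time stands still between calls to the robot, and variables do not carry over. Pictures are saved under pics/ and viewed, at most 10 in all, crops included, and the job is handed in when it is done.

Besides the shell and the picture viewer there is one more tool, called by a JSON object that holds its "name" and its "arguments", one argument or row to a line. drive_tool: Moves the arm, as the interface text tells. Its arguments: {"type":"object","properties":{"rows":{"type":"array"}},"required":["rows"]}

```bash
mkdir -p pics
cat > h.py <<'E'
import numpy as np, cv2
from station import sense, capture, camera_params, finish_job
def snap(name, fn=None):
    s=sense(); im,d=capture(name)
    p=camera_params(name); K=np.array(p["intrinsics"])
    if name=="wrist":
        T=np.array(p["tool_from_camera"]); Rt=np.array(s["ee_rot"])
        Rwc=Rt@T[:3,:3]; c=Rt@T[:3,3]+np.array(s["tcp_pos"])
    else:
        Rwc=np.array(p["R"]).T; c=-Rwc@np.array(p["t"])
    if fn: cv2.imwrite("pics/"+fn, im[:,:,::-1])
    return im,d,K,Rwc,c
def ray(uv,K,R): return R@np.linalg.inv(K)@np.array([uv[0],uv[1],1.])
def onz(uv,z,K,R,c):
    r=ray(uv,K,R); return c+r*(z-c[2])/r[2]
def tri(a,b):  # each (r,c)
    A=np.stack([a[0],-b[0]],1); x=np.linalg.lstsq(A,b[1]-a[1],rcond=None)[0]
    p=a[1]+x[0]*a[0]; q=b[1]+x[1]*b[0]; return (p+q)/2, np.linalg.norm(p-q)
def cloud(d,K,R,c):
    v,u=np.mgrid[:d.shape[0],:d.shape[1]]
    P=np.stack([(u-K[0,2])/K[0,0]*d,(v-K[1,2])/K[1,1]*d,d],-1)
    return P@R.T+c
E
python3 - <<'E'
from h import *
a=snap("scene","scene.png"); b=snap("top","top.png")
for n,x in(("s",a),("t",b)): print(n,x[4].round(3),x[3].round(2).tolist(),x[2].round(1).tolist())
s=sense();print(s["time_s"],s["tcp_pos"],np.round(s["ee_rot"],3).tolist(),s["gripper_width"]); print(camera_params("wrist")["tool_from_camera"])
E
```

```text
s [ 1.39  -0.415  0.678] [[0.41, 0.52, -0.75], [0.91, -0.23, 0.34], [0.01, -0.82, -0.57]] [[463.3, 0.0, 316.5], [0.0, 463.3, 245.4], [0.0, 0.0, 1.0]]
t [ 0.282 -0.076  1.712] [[0.02, -0.98, 0.19], [-1.0, -0.02, -0.01], [0.01, -0.19, -0.98]] [[617.6, 0.0, 316.7], [0.0, 617.6, 238.4], [0.0, 0.0, 1.0]]
0.1 [ 0.28271044 -0.556807    0.22158431] [[-0.892, -0.453, -0.001], [-0.453, 0.892, 0.002], [0.0, 0.002, -1.0]] 1.0046095508262274
[[ 2.87899488e-04 -9.67055588e-01 -2.54565132e-01  6.90577907e-02]
 [ 9.99999488e-01  5.25276936e-04 -8.64504318e-04 -8.65930783e-04]
 [ 9.69740924e-04 -2.54564753e-01  9.67055245e-01 -1.61886477e-01]
 [ 0.00000000e+00  0.00000000e+00  0.00000000e+00  1.00000000e+00]]
```

View pics/scene.png

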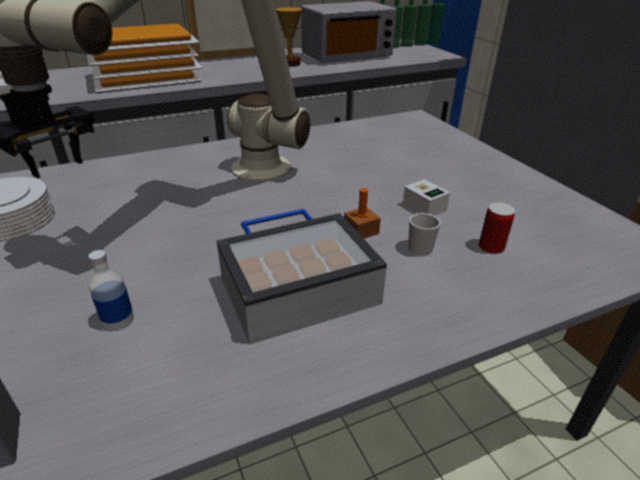

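View pics/top.png

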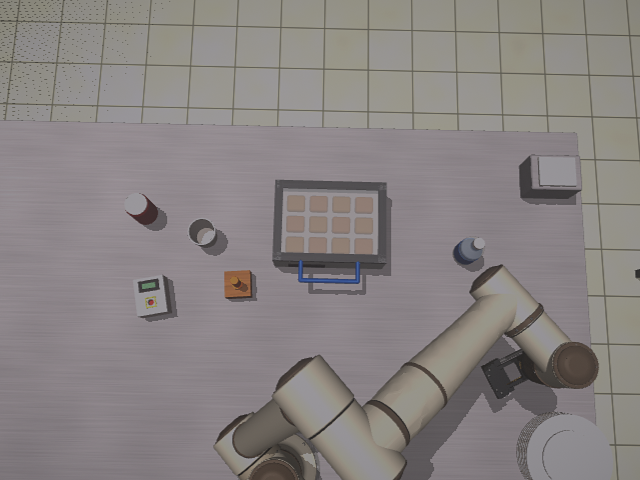

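The scene view shows the blue bar at about (278,216), the pin top at (363,191), the stand at (362,222) and the box at (427,197). The top view shows the bar at (330,281), the pin at (237,282), the button at (151,302), the mug at (203,233), the can at (140,208) and the bottle at (470,250).

```bash
cat >> h.py <<'E'
def blobs(im,lo,hi,box=None,amin=8):
    h=cv2.cvtColor(im,cv2.COLOR_RGB2HSV); m=cv2.inRange(h,lo,hi)
    if box: z=np.zeros_like(m); x0,y0,x1,y1=box; z[y0:y1,x0:x1]=255; m&=z
    n,l,st,ce=cv2.connectedComponentsWithStats(m)
    return sorted([(int(st[i,4]),ce[i].round(1).tolist(),st[i,:4].tolist()) for i in range(1,n) if st[i,4]>=amin],reverse=True)[:6],m
E
python3 - <<'E'
from h import *
S=snap("scene");T=snap("top")
blS,mS=blobs(S[0],(105,120,60),(125,255,255),(230,190,330,260));blT,mT=blobs(T[0],(105,120,60),(125,255,255),(280,250,380,300))
print("blue",blS,blT)
for n,im,bx in(("S",S[0],(335,180,390,245)),("T",T[0],(215,262,262,305))):
    print("or",n,blobs(im,(3,130,60),(18,255,255),bx)[0])
for n,im,bx in(("S",S[0],(398,175,455,220)),("T",T[0],(128,270,178,322))):
    print("yel",n,blobs(im,(20,60,80),(35,255,255),bx)[0],"red",blobs(im,(0,130,60),(9,255,255),bx,2)[0], "white",blobs(im,(0,0,150),(179,70,255),bx)[0])
# bar corner-based: extreme pixels of the T mask
rT=cv2.minAreaRect(np.argwhere(mT)[:,::-1].astype(np.float32));print(rT)
cv2.imwrite("pics/c.png",np.vstack([cv2.resize(S[0][170:250,230:450],None,fx=3.6,fy=3.6,interpolation=2),cv2.resize(T[0][255:330,130:350],None,fx=3.6,fy=3.6,interpolation=2)])[:,:,::-1])
for uv,z in(((330,281),.105),((237,282),.125),((238,288),.05),((151,302),.06),((203,233),.085),((470,250),0.08),((140,208),.1)):
  print(uv,onz(uv,z,*T[2:]).round(3))
E
```

```text
blue [(347, [273.2, 218.3], [241, 209, 71, 25])] [(348, [329.2, 276.3], [299, 260, 61, 23])]
or S [(524, [362.2, 211.4], [345, 188, 35, 41]), (17, [371.5, 231.9], [369, 229, 7, 7])]
or T [(543, [236.5, 282.8], [225, 271, 26, 26])]
yel S [(13, [424.4, 187.4], [420, 186, 8, 4])] red [] white [(302, [425.0, 187.5], [406, 179, 44, 21])]
yel T [(56, [150.6, 301.7], [145, 296, 12, 13])] red [(16, [150.9, 302.1], [149, 300, 5, 5])] white [(697, [149.4, 297.9], [133, 275, 34, 41]), (16, [152.9, 301.4], [150, 298, 5, 8])]
((328.9259033203125, 271.6114501953125), (60.5592155456543, 21.250080108642578), 2.009553909301758)
(330, 281) [ 0.489 -0.127  0.105]
(237, 282) [0.479 0.114 0.125]
(238, 288) [0.472 0.119 0.05 ]
(151, 302) [0.428 0.348 0.06 ]
(203, 233) [0.614 0.216 0.085]
(470, 250) [ 0.584 -0.503  0.08 ]
(140, 208) [0.675 0.385 0.1  ]
```

View pics/c.png

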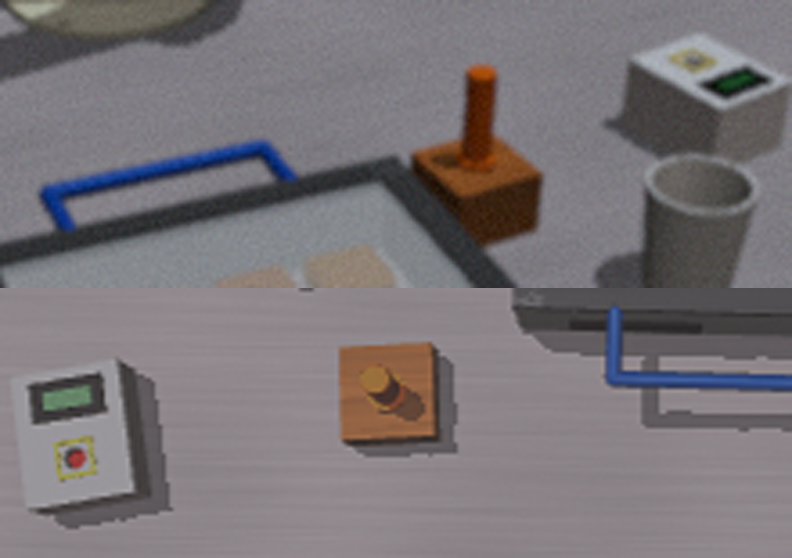

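Run:
```python
from h import *
S=snap("scene");T=snap("top")
for n,s,t in(("pintop",(363.6,190),(234.7,280.6)),("recess",(422.8,186.9),(150.7,301.9)),("bar-",(243.1,223.1),(358.5,282.)),("bar+",(303.6,210.8),(300.3,280.6)),
 ("st near-left T TL",(363,224.2),(224.5,271.5)),("st TR",(379.5,218.9),(250,270.5))):
  p,e=tri((ray(s,*S[2:4]),S[4]),(ray(t,*T[2:4]),T[4])); print(n,p.round(4),round(e,4))
# stand top corners and box top corners cast on plane
q=lambda x,y:(130+x/3.6,255+(y-288)/3.6)
c=[onz(q(*a),.05,*T[2:]) for a in((340,346),(433,344),(437,438),(342,441))];print(np.round(c,4),np.mean(c,0))
c=[onz(q(*a),.06,*T[2:]) for a in((10,378),(118,360),(135,492),(28,510))];print(np.round(c,4),np.mean(c,0))
```

```text
pintop [0.4833 0.1217 0.1212] 0.0031
recess [0.4293 0.3503 0.0569] 0.0019
bar- [ 0.4884 -0.1989  0.1046] 0.0052
bar+ [ 0.4893 -0.0469  0.1026] 0.0045
st near-left T TL [0.5085 0.1397 0.0327] 0.0446
st TR [0.5323 0.1136 0.062 ] 0.0581
[[0.5168 0.158  0.05  ]
 [0.5198 0.0882 0.05  ]
 [0.449  0.0823 0.05  ]
 [0.4453 0.1531 0.05  ]] [0.48272192 0.12040131 0.05      ]
[[0.4862 0.4007 0.06  ]
 [0.5013 0.3215 0.06  ]
 [0.4036 0.3023 0.06  ]
 [0.3888 0.38   0.06  ]] [0.44497499 0.35113018 0.06      ]
```

{"name": "drive_tool", "arguments": {
  "rows": [
    {"az": -0.122},
    {"az": -0.122},
    {"az": -0.122},
    {"az": -0.122},
    {"az": -0.122},
    {"az": -0.122},
    {"az": -0.122},
    {"az": -0.122},
    {"az": -0.122,"tz": -1.5},
    {"az": -0.003,"tz": -1.5}
  ]
}}

```text
invalid input at $.rows[0]: expected keys tx, ty, tz, ax, ay, az, claw
```

{"name": "drive_tool", "arguments": {
  "rows": [
    {"tx": -3.8,"ty": -1.1},
    {"tx": -3.8,"ty": -1.1},
    {"tx": -3.8,"ty": -1.1},
    {"tx": -3.8,"ty": -1.1},
    {"tx": -3.8,"ty": -1.1},
    {"tx": -3.8,"ty": -1.1},
    {"tx": -3.8,"ty": -1.1},
    {"tx": -3.8,"ty": -1.1},
    {"tx": -3.8,"ty": -1.1},
    {"tx": -3.8,"ty": -1.1}
  ]
}}

```text
invalid input at $.rows[0]: expected keys tx, ty, tz, ax, ay, az, claw
```

{"name": "drive_tool", "arguments": {
  "rows": [
    {"tx": -3.8,"ty": -1.1},
    {"tx": -3.8,"ty": -1.1},
    {"tx": -3.8,"ty": -1.1},
    {"tx": -3.8,"ty": -1.1},
    {"tx": -3.8,"ty": -1.1},
    {"tx": -3.8,"ty": -1.1},
    {"tx": -3.8,"ty": -1.1},
    {"tx": -3.2,"ty": -1.3},
    {"claw": 5},
    {"claw": 5}
  ]
}}

```text
invalid input at $.rows[0]: expected keys tx, ty, tz, ax, ay, az, claw
```

Run:
```python
from h import *
s=sense();print(s["time_s"],np.round(s["tcp_pos"],4),np.round(s["ee_rot"],3).tolist(),s["wrist_force"],np.round(s["joints"],1))
W=snap("wrist","w1.png")
```

```text
0.3 [ 0.2829 -0.5571  0.2222] [[-0.892, -0.453, -0.0], [-0.453, 0.892, 0.001], [0.0, 0.001, -1.0]] [ 0.43563248 -0.4217858   0.0368385 ] [-48.3  22.1   0.4  -0.  -68.4 -14.8]
```

View pics/w1.png

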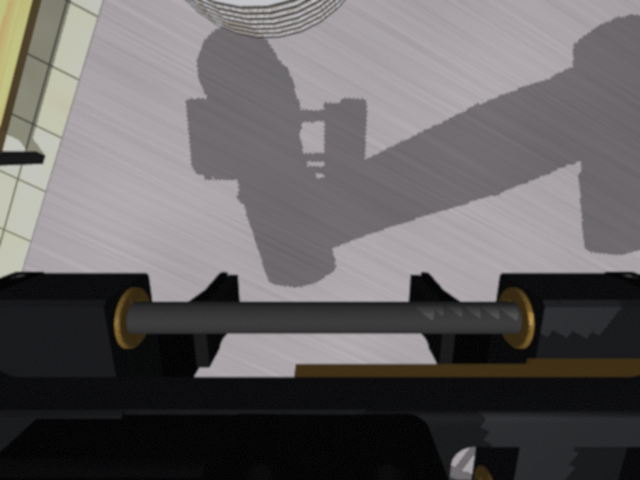

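The wrist picture shows only the counter, the plates and the arm's shadow. The fingers fill rows above about 270, so I will look with the target on the tool's +x side.

{"name": "drive_tool", "arguments": {
  "rows": [
    {"tx": 0,"ty": 0,"tz": 0,"ax": 0,"ay": 0,"az": -0.122,"claw": 5},
    {"tx": 0,"ty": 0,"tz": 0,"ax": 0,"ay": 0,"az": -0.122,"claw": 5},
    {"tx": 0,"ty": 0,"tz": 0,"ax": 0,"ay": 0,"az": -0.122,"claw": 5},
    {"tx": 0,"ty": 0,"tz": 0,"ax": 0,"ay": 0,"az": -0.122,"claw": 5},
    {"tx": 0,"ty": 0,"tz": 0,"ax": 0,"ay": 0,"az": -0.122,"claw": 5},
    {"tx": 0,"ty": 0,"tz": 0,"ax": 0,"ay": 0,"az": -0.122,"claw": 5},
    {"tx": 0,"ty": 0,"tz": 0,"ax": 0,"ay": 0,"az": -0.122,"claw": 5},
    {"tx": 0,"ty": 0,"tz": 0,"ax": 0,"ay": 0,"az": -0.122,"claw": 5},
    {"tx": 0,"ty": 0,"tz": -1.5,"ax": 0,"ay": 0,"az": -0.122,"claw": 5},
    {"tx": 0,"ty": 0,"tz": -1.5,"ax": 0,"ay": 0,"az": -0.003,"claw": 5}
  ]
}}

```text
time_s: 1.18
tcp_pos: [0.2826, -0.5567, 0.2518]
ee_rot: [[0.004, -1.0, -0.002], [-1.0, -0.004, 0.002], [-0.002, 0.002, -1.0]]
wrist_force: [0.5, 0.1, 0.6]
gripper_width: 0.577
gripper_force: 0.0
```

{"name": "drive_tool", "arguments": {
  "rows": [
    {"tx": -3.8,"ty": -1.1,"tz": 0,"ax": 0,"ay": 0,"az": 0,"claw": 5},
    {"tx": -3.8,"ty": -1.1,"tz": 0,"ax": 0,"ay": 0,"az": 0,"claw": 5},
    {"tx": -3.8,"ty": -1.1,"tz": 0,"ax": 0,"ay": 0,"az": 0,"claw": 5},
    {"tx": -3.8,"ty": -1.1,"tz": 0,"ax": 0,"ay": 0,"az": 0,"claw": 5},
    {"tx": -3.8,"ty": -1.1,"tz": 0,"ax": 0,"ay": 0,"az": 0,"claw": 5},
    {"tx": -3.8,"ty": -1.1,"tz": 0,"ax": 0,"ay": 0,"az": 0,"claw": 5},
    {"tx": -3.8,"ty": -1.1,"tz": 0,"ax": 0,"ay": 0,"az": 0,"claw": 5},
    {"tx": -3.8,"ty": -1.1,"tz": 0,"ax": 0,"ay": 0,"az": 0,"claw": 5},
    {"tx": -3.8,"ty": -1.1,"tz": 0,"ax": 0,"ay": 0,"az": 0,"claw": 5},
    {"tx": -3.8,"ty": -1.1,"tz": 0,"ax": 0,"ay": 0,"az": 0,"claw": 5}
  ]
}}

```text
time_s: 2.02
tcp_pos: [0.393, -0.1754, 0.2529]
ee_rot: [[-0.0, -1.0, 0.001], [-1.0, 0.0, -0.0], [0.0, -0.001, -1.0]]
wrist_force: [0.6, -0.3, -0.6]
gripper_width: 0.574
gripper_force: 0.0
```

{"name": "drive_tool", "arguments": {
  "rows": [
    {"tx": -3.8,"ty": -1.1,"tz": 0,"ax": 0,"ay": 0,"az": 0,"claw": 5},
    {"tx": -3.8,"ty": -1.1,"tz": 0,"ax": 0,"ay": 0,"az": 0,"claw": 5},
    {"tx": -3.8,"ty": -1.1,"tz": 0,"ax": 0,"ay": 0,"az": 0,"claw": 5},
    {"tx": -3.8,"ty": -1.1,"tz": 0,"ax": 0,"ay": 0,"az": 0,"claw": 5},
    {"tx": -3.8,"ty": -1.1,"tz": 0,"ax": 0,"ay": 0,"az": 0,"claw": 5},
    {"tx": -3.8,"ty": -1.1,"tz": 0,"ax": 0,"ay": 0,"az": 0,"claw": 5},
    {"tx": -3.8,"ty": -1.1,"tz": 0,"ax": 0,"ay": 0,"az": 0,"claw": 5},
    {"tx": -4.0,"ty": -1.3,"tz": 0,"ax": 0,"ay": 0,"az": 0,"claw": 5},
    {"tx": -4.0,"ty": 0,"tz": 0,"ax": 0,"ay": 0,"az": 0,"claw": 5},
    {"tx": 0,"ty": 0,"tz": 0,"ax": 0,"ay": 0,"az": 0,"claw": 5}
  ]
}}

```text
time_s: 2.85
tcp_pos: [0.4837, 0.174, 0.252]
ee_rot: [[0.006, -1.0, 0.001], [-1.0, -0.006, 0.001], [-0.001, -0.001, -1.0]]
wrist_force: [0.7, -0.0, 0.5]
gripper_width: 0.574
gripper_force: 0.0
```

Run:
```python
from h import *
s=sense();print(s["time_s"],np.round(s["tcp_pos"],4),np.round(s["ee_rot"],3).tolist(),s["wrist_force"],np.round(s["joints"],1))
W=snap("wrist","w2.png")
```

```text
2.85 [0.4837 0.174  0.252 ] [[0.006, -1.0, 0.001], [-1.0, -0.006, 0.001], [-0.001, -0.001, -1.0]] [ 0.72720834 -0.03245829  0.50645235] [ 37.9   9.9 -12.2  -0.  -67.9 -37.6]
```

View pics/w2.png

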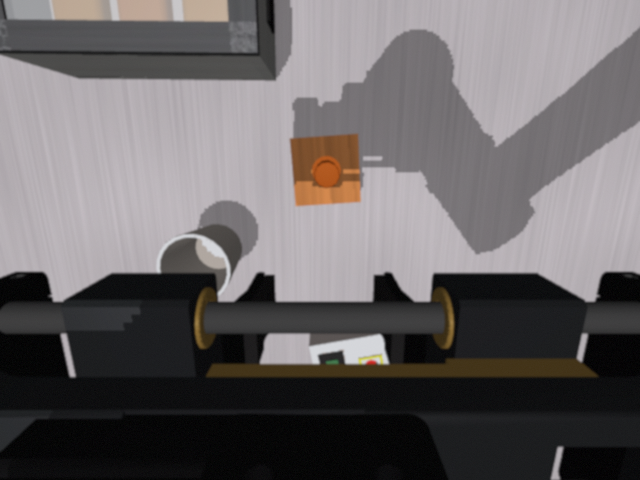

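The pin top is a circle at (326,172), the stand's top has corners (291,137), (358,134), (361,201) and (296,206), and the box button shows at (371,365).

Run:
```python
from h import *
W=snap("wrist"); im=W[0]
m=blobs(im,(3,190,130),(14,255,255),(300,145,356,195))[1]
cs=max(cv2.findContours(m,0,1)[0],key=cv2.contourArea); (u,v),r=cv2.minEnclosingCircle(cs); print(u,v,r)
P=cloud(*W[1:]) if 0 else cloud(W[1],W[2],W[3],W[4])
print("circ",onz((u,v),.125,*W[2:]).round(4), "v326,172",onz((326.5,172),.125,*W[2:]).round(4),"depth",P[172,326].round(4))
print("two-view h", tri((ray((326.5,172),W[2],W[3]),W[4]),(lambda T:(ray((234.7,280.6),T[2],T[3]),T[4]))(snap("top"))))
# stand top via minAreaRect of wood+pin mask at heights ~ .05 by depth
s=((P[...,2]>.035)&(P[...,2]<.075)).astype(np.uint8); s[:110]=0;s[225:]=0;s[:,:280]=0;s[:,375:]=0
r=cv2.minAreaRect(np.argwhere(s)[:,::-1].astype(np.float32));print(r,onz(r[0],.05,*W[2:]).round(4), np.median(P[...,2][s>0]))
c=[onz(a,.05,*W[2:]) for a in((291,137),(358,134),(361,201),(296,206))];print(np.round(c,4),np.mean(c,0))
```

```text
324.61749267578125 174.29507446289062 15.717142105102539
circ [0.4832 0.1189 0.125 ] v326,172 [0.4816 0.117  0.125 ] depth [0.482  0.1171 0.1239]
two-view h (array([0.48117974, 0.11744326, 0.1362949 ]), np.float64(0.0022745307349433266))
((324.3017883300781, 171.875732421875), (68.0452651977539, 68.182861328125), 86.05481719970703) [0.4833 0.1209 0.05  ] 0.04964869388165463
[[0.5175 0.0862 0.05  ]
 [0.4492 0.0829 0.05  ]
 [0.4439 0.1513 0.05  ]
 [0.5136 0.157  0.05  ]] [0.4810586  0.11936255 0.05      ]
```

{"name": "drive_tool", "arguments": {
  "rows": [
    {"tx": 2.8,"ty": 0.1,"tz": 0,"ax": 0,"ay": 0,"az": 0,"claw": 5},
    {"tx": 2.7,"ty": 0.1,"tz": 0,"ax": 0,"ay": 0,"az": 0,"claw": 5},
    {"tx": 0,"ty": 0,"tz": 2.5,"ax": 0,"ay": 0,"az": 0,"claw": 5},
    {"tx": 0,"ty": 0,"tz": 2.5,"ax": 0,"ay": 0,"az": 0,"claw": 5},
    {"tx": 0,"ty": 0,"tz": 2.5,"ax": 0,"ay": 0,"az": 0,"claw": 5},
    {"tx": 0,"ty": 0,"tz": 2.5,"ax": 0,"ay": 0,"az": 0,"claw": 5},
    {"tx": 0,"ty": 0,"tz": 2.5,"ax": 0,"ay": 0,"az": 0,"claw": 5},
    {"tx": 0,"ty": 0,"tz": 2.5,"ax": 0,"ay": 0,"az": 0,"claw": 5},
    {"tx": 0,"ty": 0,"tz": 2.3,"ax": 0,"ay": 0,"az": 0,"claw": 5},
    {"tx": 0,"ty": 0,"tz": 0,"ax": 0,"ay": 0,"az": 0,"claw": 5}
  ]
}}

```text
time_s: 3.83
tcp_pos: [0.4776, 0.1103, 0.0759]
ee_rot: [[-0.003, -1.0, -0.008], [-1.0, 0.004, -0.004], [0.004, 0.008, -1.0]]
wrist_force: [-1.0, -0.9, -0.6]
gripper_width: 0.573
gripper_force: 0.0
```

{"name": "drive_tool", "arguments": {
  "rows": [
    {"tx": 0,"ty": 0,"tz": 0,"ax": 0,"ay": 0,"az": 0,"claw": 1.5},
    {"tx": 0,"ty": 0,"tz": 0,"ax": 0,"ay": 0,"az": 0,"claw": 1.5},
    {"tx": 0,"ty": 0,"tz": 0,"ax": 0,"ay": 0,"az": 0,"claw": 1.5},
    {"tx": 0,"ty": 0,"tz": 0,"ax": 0,"ay": 0,"az": 0,"claw": 1.5},
    {"tx": 0,"ty": 0,"tz": 0,"ax": 0,"ay": 0,"az": 0,"claw": 1.5},
    {"tx": 0,"ty": 0,"tz": 0,"ax": 0,"ay": 0,"az": 0,"claw": 1.5}
  ]
}}

```text
time_s: 4.33
tcp_pos: [0.4814, 0.1136, 0.0805]
ee_rot: [[0.0, -1.0, 0.002], [-1.0, -0.0, 0.001], [-0.001, -0.002, -1.0]]
wrist_force: [-0.7, -0.2, 2.8]
gripper_width: 0.241
gripper_force: 30.0
```

{"name": "drive_tool", "arguments": {
  "rows": [
    {"tx": 0,"ty": 0,"tz": -2,"ax": 0,"ay": 0,"az": 0,"claw": 1.5},
    {"tx": 0,"ty": 0,"tz": -2.5,"ax": 0,"ay": 0,"az": 0,"claw": 1.5},
    {"tx": 0,"ty": 0,"tz": -2.5,"ax": 0,"ay": 0,"az": 0,"claw": 1.5},
    {"tx": 0,"ty": 0,"tz": -2,"ax": 0,"ay": 0,"az": 0,"claw": 1.5},
    {"tx": 0,"ty": 0,"tz": 0,"ax": 0,"ay": 0,"az": 0,"claw": 1.5},
    {"tx": 0,"ty": 0,"tz": 0,"ax": 0,"ay": 0,"az": 0,"claw": 1.5},
    {"tx": 0,"ty": 0,"tz": 0,"ax": 0,"ay": 0,"az": 0,"claw": 1.5}
  ]
}}

```text
time_s: 4.92
tcp_pos: [0.48, 0.1131, 0.1689]
ee_rot: [[-0.0, -1.0, -0.002], [-1.0, 0.0, -0.0], [0.0, 0.002, -1.0]]
wrist_force: [1.9, 0.1, -0.7]
gripper_width: 0.241
gripper_force: 30.0
```

Run:
```python
from h import *
import time
s=sense();print(s["time_s"],np.round(s["tcp_pos"],4),s["wrist_force"])
W=snap("wrist","w3.png");P=cloud(*[W[i] for i in(1,2,3,4)])
s=sense();print(s["time_s"],np.round(s["tcp_pos"],4))
```

```text
4.9167 [0.48   0.1131 0.1689] [ 1.92174692  0.11760872 -0.69293849]
4.9667 [0.4799 0.113  0.1684]
```

View pics/w3.png

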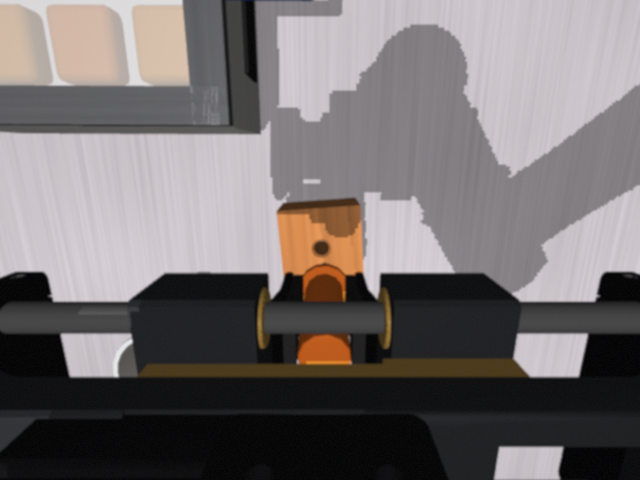

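The stand hole is visible at (321,247), and the pin's collar in the grip has its far edge at about (323,265).

Run:
```python
from h import *
W=snap("wrist");P=cloud(*[W[i] for i in(1,2,3,4)])
g=cv2.cvtColor(W[0],cv2.COLOR_RGB2HSV)[...,2]; m=np.zeros_like(g); m[238:257,308:334]=(g[238:257,308:334]<90)
ys,xs=np.nonzero(m);u,v=xs.mean(),ys.mean();print(u,v,len(xs),"hole",onz((u,v),.05,*W[2:]).round(4),"depth near",P[235:238,321,2].round(3),P[225,321].round(4))
print("col 323 depth pts",[(r,P[r,323].round(4).tolist()) for r in(262,265,267,270,280,290)])
for r in (264,265,266): print(onz((323,r),.1386,*W[2:]).round(4),onz((323,r),.1436,*W[2:]).round(4))
m=blobs(W[0],(3,170,40),(14,255,255),(298,255,350,300))[1]
print([(r,np.nonzero(m[r])[0][[0,-1]].tolist()) for r in range(262,298,3) if m[r].any()])
s=sense();print(s["tcp_pos"])
```

```text
320.741935483871 248.08064516129033 124 hole [0.483  0.1218 0.05  ] depth near [0.049 0.048 0.051] [0.4827 0.1021 0.0484]
col 323 depth pts [(262, [0.481, 0.1179, 0.1006]), (265, [0.481, 0.1061, 0.1425]), (267, [0.481, 0.1073, 0.1427]), (270, [0.481, 0.1093, 0.1422]), (280, [0.481, 0.1103, 0.1556]), (290, [0.4809, 0.1103, 0.1697])]
[0.481  0.1068 0.1386] [0.481  0.1051 0.1436]
[0.481  0.1074 0.1386] [0.481  0.1057 0.1436]
[0.481  0.108  0.1386] [0.481  0.1063 0.1436]
[(265, [315, 332]), (268, [310, 338]), (271, [306, 341]), (274, [303, 344]), (277, [302, 346]), (280, [302, 346]), (283, [302, 346]), (286, [302, 346]), (289, [302, 346]), (292, [302, 346]), (295, [303, 341])]
[0.47992576 0.11299124 0.16826257]
```

The pin's axis sits about 8 mm off the pad centre along y, so I will set it back down and regrip it centred.

{"name": "drive_tool", "arguments": {
  "rows": [
    {"tx": 0,"ty": 0,"tz": 2.5,"ax": 0,"ay": 0,"az": 0,"claw": 1.5},
    {"tx": 0,"ty": 0,"tz": 2.5,"ax": 0,"ay": 0,"az": 0,"claw": 1.5},
    {"tx": 0,"ty": 0,"tz": 2.0,"ax": 0,"ay": 0,"az": 0,"claw": 1.5},
    {"tx": 0,"ty": 0,"tz": 1.5,"ax": 0,"ay": 0,"az": 0,"claw": 1.5},
    {"tx": 0,"ty": 0,"tz": 0.4,"ax": 0,"ay": 0,"az": 0,"claw": 1.5},
    {"tx": 0,"ty": 0,"tz": 0,"ax": 0,"ay": 0,"az": 0,"claw": 1.5},
    {"tx": 0,"ty": 0,"tz": 0,"ax": 0,"ay": 0,"az": 0,"claw": 4},
    {"tx": 0,"ty": 0,"tz": 0,"ax": 0,"ay": 0,"az": 0,"claw": 4},
    {"tx": 0,"ty": 0,"tz": 0,"ax": 0,"ay": 0,"az": 0,"claw": 4},
    {"tx": 0,"ty": 0,"tz": 0,"ax": 0,"ay": 0,"az": 0,"claw": 4}
  ]
}}

```text
time_s: 5.85
tcp_pos: [0.4808, 0.1134, 0.0805]
ee_rot: [[0.0, -1.0, -0.0], [-1.0, -0.0, -0.0], [0.0, 0.0, -1.0]]
wrist_force: [-0.7, -0.2, -0.3]
gripper_width: 0.429
gripper_force: 0.0
```

{"name": "drive_tool", "arguments": {
  "rows": [
    {"tx": -0.4,"ty": 0,"tz": 0,"ax": 0,"ay": 0,"az": 0,"claw": 4},
    {"tx": -0.4,"ty": 0,"tz": 0,"ax": 0,"ay": 0,"az": 0,"claw": 4},
    {"tx": 0,"ty": 0,"tz": 0,"ax": 0,"ay": 0,"az": 0,"claw": 4},
    {"tx": 0,"ty": 0,"tz": 0,"ax": 0,"ay": 0,"az": 0,"claw": 4},
    {"tx": 0,"ty": 0,"tz": 0,"ax": 0,"ay": 0,"az": 0,"claw": 1.5},
    {"tx": 0,"ty": 0,"tz": 0,"ax": 0,"ay": 0,"az": 0,"claw": 1.5},
    {"tx": 0,"ty": 0,"tz": 0,"ax": 0,"ay": 0,"az": 0,"claw": 1.5},
    {"tx": 0,"ty": 0,"tz": 0,"ax": 0,"ay": 0,"az": 0,"claw": 1.5},
    {"tx": 0,"ty": 0,"tz": 0,"ax": 0,"ay": 0,"az": 0,"claw": 1.5}
  ]
}}

```text
time_s: 6.6
tcp_pos: [0.4807, 0.1213, 0.0805]
ee_rot: [[-0.0, -1.0, -0.0], [-1.0, 0.0, -0.0], [0.0, 0.0, -1.0]]
wrist_force: [-0.0, 0.1, -0.2]
gripper_width: 0.248
gripper_force: 30.0
```

{"name": "drive_tool", "arguments": {
  "rows": [
    {"tx": 0,"ty": 0,"tz": -2.5,"ax": 0,"ay": 0,"az": 0,"claw": 1.5},
    {"tx": 0,"ty": 0,"tz": -2.5,"ax": 0,"ay": 0,"az": 0,"claw": 1.5},
    {"tx": 0,"ty": 0,"tz": -2.5,"ax": 0,"ay": 0,"az": 0,"claw": 1.5},
    {"tx": 0,"ty": 0,"tz": -2.5,"ax": 0,"ay": 0,"az": 0,"claw": 1.5},
    {"tx": 0,"ty": 0,"tz": 0,"ax": 0,"ay": 0,"az": 0,"claw": 1.5},
    {"tx": -1.9,"ty": 0.4,"tz": 0,"ax": 0,"ay": 0,"az": 0,"claw": 1.5},
    {"tx": -3,"ty": 0.6,"tz": 0,"ax": 0,"ay": 0,"az": 0,"claw": 1.5},
    {"tx": -3,"ty": 0.6,"tz": 0,"ax": 0,"ay": 0,"az": 0,"claw": 1.5},
    {"tx": -3,"ty": 0.6,"tz": 0,"ax": 0,"ay": 0,"az": 0,"claw": 1.5},
    {"tx": -3,"ty": 0.6,"tz": 0,"ax": 0,"ay": 0,"az": 0,"claw": 1.5}
  ]
}}

```text
time_s: 7.43
tcp_pos: [0.452, 0.2613, 0.1799]
ee_rot: [[-0.001, -1.0, -0.001], [-1.0, 0.001, -0.0], [0.0, 0.001, -1.0]]
wrist_force: [0.6, 0.1, -1.0]
gripper_width: 0.244
gripper_force: 30.0
```

{"name": "drive_tool", "arguments": {
  "rows": [
    {"tx": -3,"ty": 0.6,"tz": 0,"ax": 0,"ay": 0,"az": 0,"claw": 1.5},
    {"tx": -3,"ty": 0.6,"tz": 0,"ax": 0,"ay": 0,"az": 0,"claw": 1.5},
    {"tx": -3,"ty": 0.6,"tz": 0,"ax": 0,"ay": 0,"az": 0,"claw": 1.5},
    {"tx": -3,"ty": 0.6,"tz": 0,"ax": 0,"ay": 0,"az": 0,"claw": 1.5},
    {"tx": -3,"ty": 0,"tz": 0,"ax": 0,"ay": 0,"az": 0,"claw": 1.5},
    {"tx": 0,"ty": 0,"tz": 0,"ax": 0,"ay": 0,"az": 0,"claw": 1.5},
    {"tx": 0,"ty": 0,"tz": 0,"ax": 0,"ay": 0,"az": 0,"claw": 1.5},
    {"tx": 0,"ty": 0,"tz": 0,"ax": 0,"ay": 0,"az": 0,"claw": 1.5},
    {"tx": 0,"ty": 0,"tz": 0,"ax": 0,"ay": 0,"az": 0,"claw": 1.5}
  ]
}}

```text
time_s: 8.18
tcp_pos: [0.4287, 0.4092, 0.1801]
ee_rot: [[-0.001, -1.0, -0.001], [-1.0, 0.001, -0.001], [0.001, 0.001, -1.0]]
wrist_force: [-0.3, -0.7, -0.8]
gripper_width: 0.243
gripper_force: 30.0
```

Run:
```python
from h import *
s=sense();print(s["time_s"],np.round(s["tcp_pos"],4),s["wrist_force"])
W=snap("wrist","w4.png");P=cloud(*[W[i] for i in(1,2,3,4)])
s=sense();print(s["time_s"],np.round(s["tcp_pos"],4))
```

```text
8.1833 [0.4287 0.4092 0.1801] [-0.34018912 -0.68579967 -0.75486252]
8.2333 [0.4289 0.4092 0.1804]
```

View pics/w4.png

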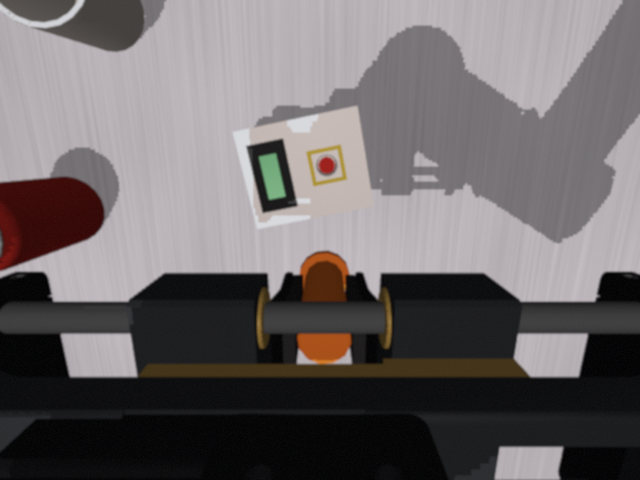

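The yellow frame is centred at about (327,165) with the red button inside it, and the pin's collar edge is at (323,252).

Run:
```python
from h import *
W=snap("wrist");P=cloud(*[W[i] for i in(1,2,3,4)]);s=sense();print(np.round(s["tcp_pos"],4))
T=snap("top")
b,m=blobs(W[0],(18,80,80),(38,255,255),(295,135,360,200));r=cv2.minAreaRect(np.argwhere(m)[:,::-1].astype(np.float32))
print(r,onz(r[0],.06,*W[2:]).round(4),"two-view",tri((ray(r[0],W[2],W[3]),W[4]),(ray((150.6,301.7),T[2],T[3]),T[4])),P[int(r[0][1])-17,int(r[0][0])+14].round(4))
b,m=blobs(W[0],(0,150,60),(10,255,255),(305,145,350,185));print(b[:2],onz(b[0][1],.05,*W[2:]).round(4),P[165,327].round(4))
b,m=blobs(W[0],(3,170,40),(14,255,255),(290,240,355,300))
rows=[(r,*np.nonzero(m[r])[0][[0,-1]]) for r in range(248,298) if m[r].any()];print([tuple(map(int,x)) for x in rows[::5]])
print([(r,P[r,323].round(4).tolist()) for r in range(250,292,5)])
```

```text
[0.429  0.4092 0.1806]
((326.7884826660156, 164.94232177734375), (35.10478210449219, 34.90866470336914), 78.69007110595703) [0.4271 0.3488 0.06  ] two-view (array([0.42795933, 0.34833444, 0.06376856]), np.float64(0.0017282182931254036)) [0.4167 0.3349 0.0608]
[(167, [326.7, 165.1], [320, 158, 14, 15])] [0.4271 0.3493 0.05  ] [0.4269 0.3492 0.0483]
[(252, 325, 327), (257, 309, 338), (262, 305, 343), (267, 302, 345), (272, 301, 347), (277, 302, 346), (282, 302, 346), (287, 302, 342), (292, 303, 343), (297, 302, 345)]
[(250, [0.43, 0.3947, 0.1492]), (255, [0.43, 0.3965, 0.1536]), (260, [0.43, 0.3996, 0.1533]), (265, [0.43, 0.3991, 0.1639]), (270, [0.43, 0.3986, 0.1735]), (275, [0.4299, 0.3986, 0.181]), (280, [0.4299, 0.3987, 0.1879]), (285, [0.4299, 0.3985, 0.1947]), (290, [0.4299, 0.399, 0.1996])]
```

{"name": "drive_tool", "arguments": {
  "rows": [
    {"tx": 2,"ty": 0.1,"tz": 0,"ax": 0,"ay": 0,"az": 0,"claw": 1.5},
    {"tx": 2.1,"ty": 0.1,"tz": 0,"ax": 0,"ay": 0,"az": 0,"claw": 1.5},
    {"tx": 2,"ty": 0.1,"tz": 0,"ax": 0,"ay": 0,"az": 0,"claw": 1.5},
    {"tx": 0,"ty": 0,"tz": 2,"ax": 0,"ay": 0,"az": 0,"claw": 1.5},
    {"tx": 0,"ty": 0,"tz": 1.5,"ax": 0,"ay": 0,"az": 0,"claw": 1.5},
    {"tx": 0,"ty": 0,"tz": 0.7,"ax": 0,"ay": 0,"az": 0,"claw": 1.5},
    {"tx": 0,"ty": 0,"tz": 0,"ax": 0,"ay": 0,"az": 0,"claw": 1.5},
    {"tx": 0,"ty": 0,"tz": 0,"ax": 0,"ay": 0,"az": 0,"claw": 1.5},
    {"tx": 0,"ty": 0,"tz": 0,"ax": 0,"ay": 0,"az": 0,"claw": 1.5}
  ]
}}

```text
time_s: 9.08
tcp_pos: [0.4264, 0.3499, 0.1395]
ee_rot: [[0.0, -1.0, 0.001], [-1.0, -0.0, 0.001], [-0.001, -0.001, -1.0]]
wrist_force: [0.3, -0.0, -0.4]
gripper_width: 0.246
gripper_force: 30.0
```

{"name": "drive_tool", "arguments": {
  "rows": [
    {"tx": 0.1,"ty": 0,"tz": 0.7,"ax": 0,"ay": 0,"az": 0,"claw": 1.5},
    {"tx": 0,"ty": 0,"tz": 0.7,"ax": 0,"ay": 0,"az": 0,"claw": 1.5},
    {"tx": 0,"ty": 0,"tz": 0.4,"ax": 0,"ay": 0,"az": 0,"claw": 1.5},
    {"tx": 0,"ty": 0,"tz": 0.2,"ax": 0,"ay": 0,"az": 0,"claw": 1.5},
    {"tx": 0,"ty": 0,"tz": 0,"ax": 0,"ay": 0,"az": 0,"claw": 1.5},
    {"tx": 0,"ty": 0,"tz": 0,"ax": 0,"ay": 0,"az": 0,"claw": 1.5},
    {"tx": 0,"ty": 0,"tz": 0,"ax": 0,"ay": 0,"az": 0,"claw": 1.5}
  ]
}}

```text
time_s: 9.67
tcp_pos: [0.4257, 0.3482, 0.1187]
ee_rot: [[0.0, -1.0, -0.0], [-1.0, -0.0, -0.0], [0.0, 0.0, -1.0]]
wrist_force: [-2.2, -0.8, 0.6]
gripper_width: 0.243
gripper_force: 30.0
```

{"name": "drive_tool", "arguments": {
  "rows": [
    {"tx": 0,"ty": 0,"tz": 0.2,"ax": 0,"ay": 0,"az": 0,"claw": 1.5},
    {"tx": 0,"ty": 0,"tz": 0.1,"ax": 0,"ay": 0,"az": 0,"claw": 1.5},
    {"tx": 0,"ty": 0,"tz": 0,"ax": 0,"ay": 0,"az": 0,"claw": 1.5},
    {"tx": 0,"ty": 0,"tz": 0,"ax": 0,"ay": 0,"az": 0,"claw": 1.5}
  ]
}}

```text
time_s: 10.0
tcp_pos: [0.4259, 0.3484, 0.1163]
ee_rot: [[0.0, -1.0, 0.0], [-1.0, -0.0, 0.0], [-0.0, -0.0, -1.0]]
wrist_force: [-2.6, -0.9, 4.8]
gripper_width: 0.244
gripper_force: 30.0
```

{"name": "drive_tool", "arguments": {
  "rows": [
    {"tx": 0,"ty": 0,"tz": 0.2,"ax": 0,"ay": 0,"az": 0,"claw": 1.5},
    {"tx": 0,"ty": 0,"tz": 0,"ax": 0,"ay": 0,"az": 0,"claw": 1.5},
    {"tx": 0,"ty": 0,"tz": 0,"ax": 0,"ay": 0,"az": 0,"claw": 1.5},
    {"tx": 0,"ty": 0,"tz": 0,"ax": 0,"ay": 0,"az": 0,"claw": 1.5},
    {"tx": 0,"ty": 0,"tz": 0,"ax": 0,"ay": 0,"az": 0,"claw": 1.5},
    {"tx": 0,"ty": 0,"tz": 0,"ax": 0,"ay": 0,"az": 0,"claw": 1.5}
  ]
}}

```text
time_s: 10.5
tcp_pos: [0.4261, 0.3486, 0.1158]
ee_rot: [[0.001, -1.0, 0.001], [-1.0, -0.001, 0.001], [-0.001, -0.001, -1.0]]
wrist_force: [-4.7, -1.9, 12.3]
gripper_width: 0.245
gripper_force: 30.0
```

{"name": "drive_tool", "arguments": {
  "rows": [
    {"tx": 0,"ty": 0,"tz": 0,"ax": 0,"ay": 0,"az": 0,"claw": 1.5},
    {"tx": 0,"ty": 0,"tz": 0,"ax": 0,"ay": 0,"az": 0,"claw": 1.5},
    {"tx": 0,"ty": 0,"tz": -1.5,"ax": 0,"ay": 0,"az": 0,"claw": 1.5},
    {"tx": 0,"ty": 0,"tz": -2.5,"ax": 0,"ay": 0,"az": 0,"claw": 1.5},
    {"tx": 0,"ty": 0,"tz": -2.5,"ax": 0,"ay": 0,"az": 0,"claw": 1.5},
    {"tx": 0,"ty": 0,"tz": 0,"ax": 0,"ay": 0,"az": 0,"claw": 1.5},
    {"tx": 3,"ty": -0.8,"tz": 0,"ax": 0,"ay": 0,"az": 0,"claw": 1.5},
    {"tx": 3,"ty": -0.8,"tz": 0,"ax": 0,"ay": 0,"az": 0,"claw": 1.5},
    {"tx": 3,"ty": -0.8,"tz": 0,"ax": 0,"ay": 0,"az": 0,"claw": 1.5},
    {"tx": 3,"ty": -0.8,"tz": 0,"ax": 0,"ay": 0,"az": 0,"claw": 1.5}
  ]
}}

```text
time_s: 11.33
tcp_pos: [0.4579, 0.2273, 0.1781]
ee_rot: [[0.001, -1.0, 0.0], [-1.0, -0.001, 0.0], [-0.0, -0.0, -1.0]]
wrist_force: [-0.1, 0.8, -0.5]
gripper_width: 0.247
gripper_force: 30.0
```

{"name": "drive_tool", "arguments": {
  "rows": [
    {"tx": 3,"ty": -0.8,"tz": 0,"ax": 0,"ay": 0,"az": 0,"claw": 1.5},
    {"tx": 3,"ty": -0.8,"tz": 0,"ax": 0,"ay": 0,"az": 0,"claw": 1.5},
    {"tx": 3,"ty": -0.7,"tz": 0,"ax": 0,"ay": 0,"az": 0,"claw": 1.5},
    {"tx": 1.7,"ty": 0,"tz": 0,"ax": 0,"ay": 0,"az": 0,"claw": 1.5},
    {"tx": 0,"ty": 0,"tz": 0,"ax": 0,"ay": 0,"az": 0,"claw": 1.5},
    {"tx": 0,"ty": 0,"tz": 0,"ax": 0,"ay": 0,"az": 0,"claw": 1.5},
    {"tx": 0,"ty": 0,"tz": 0,"ax": 0,"ay": 0,"az": 0,"claw": 1.5},
    {"tx": 0,"ty": 0,"tz": 0,"ax": 0,"ay": 0,"az": 0,"claw": 1.5},
    {"tx": 0,"ty": 0,"tz": 0,"ax": 0,"ay": 0,"az": 0,"claw": 1.5}
  ]
}}

```text
time_s: 12.08
tcp_pos: [0.4809, 0.1224, 0.1784]
ee_rot: [[0.001, -1.0, 0.0], [-1.0, -0.001, 0.0], [-0.0, -0.0, -1.0]]
wrist_force: [-0.2, 0.1, -1.2]
gripper_width: 0.247
gripper_force: 30.0
```

Run:
```python
from h import *
W=snap("wrist","w5.png");P=cloud(*[W[i] for i in(1,2,3,4)]);s=sense();print(s["time_s"],np.round(s["tcp_pos"],4),s["wrist_force"])
g=cv2.cvtColor(W[0],cv2.COLOR_RGB2HSV)[...,2]; m=np.zeros_like(g); m[225:250,305:338]=(g[225:250,305:338]<90)
ys,xs=np.nonzero(m)
if len(xs): print(xs.mean(),ys.mean(),len(xs),onz((xs.mean(),ys.mean()),.05,*W[2:]).round(4))
b,m=blobs(W[0],(3,190,60),(14,255,255),(290,240,355,300))
print([(r,*np.nonzero(m[r])[0][[0,-1]].tolist()) for r in range(248,298,5) if m[r].any()])
print([(r,P[r,323].round(4).tolist()) for r in range(250,298,5)])
```

```text
12.1333 [0.4808 0.1223 0.1784] [-0.57214285 -0.20445941 -1.66601772]
322.3274336283186 234.93805309734512 113 [0.483  0.1222 0.05  ]
[(253, 315, 332), (258, 307, 340), (263, 303, 345), (268, 301, 346), (273, 300, 347), (278, 302, 346), (283, 302, 346), (288, 303, 343), (293, 303, 344)]
[(250, [0.4823, 0.1361, 0.0491]), (255, [0.482, 0.1095, 0.1523]), (260, [0.482, 0.1122, 0.1531]), (265, [0.482, 0.112, 0.1629]), (270, [0.482, 0.1117, 0.1719]), (275, [0.4819, 0.1117, 0.1794]), (280, [0.4819, 0.1116, 0.1867]), (285, [0.4819, 0.1121, 0.1917]), (290, [0.4819, 0.1116, 0.199]), (295, [0.4819, 0.1114, 0.205])]
```

View pics/w5.png

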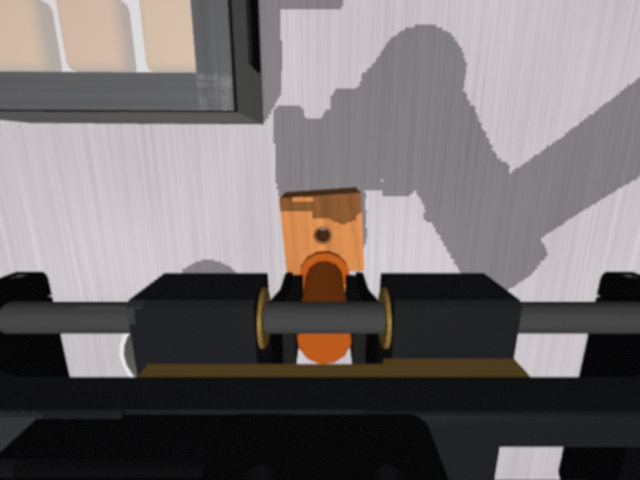

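The hole is at (322,235) and the pin stands upright in the grip, in line with the hole to within about 1 mm, so I will lower it.

{"name": "drive_tool", "arguments": {
  "rows": [
    {"tx": 0.05,"ty": -0.1,"tz": 2.5,"ax": 0,"ay": 0,"az": 0,"claw": 1.5},
    {"tx": 0,"ty": 0,"tz": 1.5,"ax": 0,"ay": 0,"az": 0,"claw": 1.5},
    {"tx": 0,"ty": 0,"tz": 0,"ax": 0,"ay": 0,"az": 0,"claw": 1.5},
    {"tx": 0,"ty": 0,"tz": 0,"ax": 0,"ay": 0,"az": 0,"claw": 1.5},
    {"tx": 0,"ty": 0,"tz": 1.2,"ax": 0,"ay": 0,"az": 0,"claw": 1.5},
    {"tx": 0,"ty": 0,"tz": 1.2,"ax": 0,"ay": 0,"az": 0,"claw": 1.5},
    {"tx": 0,"ty": 0,"tz": 0,"ax": 0,"ay": 0,"az": 0,"claw": 1.5},
    {"tx": 0,"ty": 0,"tz": 0,"ax": 0,"ay": 0,"az": 0,"claw": 1.5}
  ]
}}

```text
time_s: 12.8
tcp_pos: [0.4823, 0.1212, 0.1153]
ee_rot: [[0.001, -1.0, 0.001], [-1.0, -0.001, 0.0], [-0.0, -0.001, -1.0]]
wrist_force: [0.3, -0.0, -1.0]
gripper_width: 0.247
gripper_force: 30.0
```

{"name": "drive_tool", "arguments": {
  "rows": [
    {"tx": 0,"ty": 0,"tz": 1.5,"ax": 0,"ay": 0,"az": 0,"claw": 1.5},
    {"tx": 0,"ty": 0,"tz": 1.2,"ax": 0,"ay": 0,"az": 0,"claw": 1.5},
    {"tx": 0,"ty": 0,"tz": 0.5,"ax": 0,"ay": 0,"az": 0,"claw": 1.5},
    {"tx": 0,"ty": 0,"tz": 0.2,"ax": 0,"ay": 0,"az": 0,"claw": 1.5},
    {"tx": 0,"ty": 0,"tz": 0,"ax": 0,"ay": 0,"az": 0,"claw": 1.5},
    {"tx": 0,"ty": 0,"tz": 0,"ax": 0,"ay": 0,"az": 0,"claw": 1.5},
    {"tx": 0,"ty": 0,"tz": 0,"ax": 0,"ay": 0,"az": 0,"claw": 1.5}
  ]
}}

```text
time_s: 13.38
tcp_pos: [0.4825, 0.1212, 0.0814]
ee_rot: [[0.0, -1.0, 0.002], [-1.0, -0.0, 0.001], [-0.001, -0.002, -1.0]]
wrist_force: [0.7, 0.2, 0.6]
gripper_width: 0.244
gripper_force: 30.0
```

{"name": "drive_tool", "arguments": {
  "rows": [
    {"tx": 0,"ty": 0,"tz": 0.2,"ax": 0,"ay": 0,"az": 0,"claw": 1.5},
    {"tx": 0,"ty": 0,"tz": 0,"ax": 0,"ay": 0,"az": 0,"claw": 1.5},
    {"tx": 0,"ty": 0,"tz": 0,"ax": 0,"ay": 0,"az": 0,"claw": 1.5},
    {"tx": 0,"ty": 0,"tz": 0,"ax": 0,"ay": 0,"az": 0,"claw": 4},
    {"tx": 0,"ty": 0,"tz": 0,"ax": 0,"ay": 0,"az": 0,"claw": 4},
    {"tx": 0,"ty": 0,"tz": 0,"ax": 0,"ay": 0,"az": 0,"claw": 4},
    {"tx": 0,"ty": 0,"tz": 0,"ax": 0,"ay": 0,"az": 0,"claw": 4},
    {"tx": 0,"ty": 0,"tz": 0,"ax": 0,"ay": 0,"az": 0,"claw": 4},
    {"tx": 0,"ty": 0,"tz": 0,"ax": 0,"ay": 0,"az": 0,"claw": 4}
  ]
}}

```text
time_s: 14.13
tcp_pos: [0.4818, 0.1208, 0.0784]
ee_rot: [[-0.0, -1.0, -0.0], [-1.0, 0.0, -0.0], [0.0, 0.0, -1.0]]
wrist_force: [-0.4, -0.4, -0.1]
gripper_width: 0.453
gripper_force: 0.0
```

{"name": "drive_tool", "arguments": {
  "rows": [
    {"tx": 0,"ty": 0,"tz": -2,"ax": 0,"ay": 0,"az": 0,"claw": 4},
    {"tx": 0,"ty": 0,"tz": -2.5,"ax": 0,"ay": 0,"az": 0,"claw": 4},
    {"tx": 0,"ty": 0,"tz": -3,"ax": 0,"ay": 0,"az": 0,"claw": 4},
    {"tx": 0,"ty": 0,"tz": -3,"ax": 0,"ay": 0,"az": 0,"claw": 4},
    {"tx": 0,"ty": 0,"tz": -3,"ax": 0,"ay": 0,"az": 0,"claw": 4},
    {"tx": 0,"ty": 0,"tz": -3,"ax": 0,"ay": 0,"az": 0,"claw": 4},
    {"tx": -2,"ty": 0,"tz": 0,"ax": 0,"ay": 0,"az": 0,"claw": 4},
    {"tx": -3,"ty": 0,"tz": 0,"ax": 0,"ay": 0,"az": 0,"claw": 4},
    {"tx": 0,"ty": 0,"tz": 0,"ax": 0,"ay": 0,"az": 0,"claw": 4},
    {"tx": 0,"ty": 0,"tz": 0,"ax": 0,"ay": 0,"az": 0,"claw": 4}
  ]
}}

```text
time_s: 14.97
tcp_pos: [0.4816, 0.1717, 0.2432]
ee_rot: [[0.002, -1.0, -0.001], [-1.0, -0.002, -0.0], [0.0, 0.001, -1.0]]
wrist_force: [-0.4, -0.4, 0.4]
gripper_width: 0.461
gripper_force: 0.0
```

{"name": "drive_tool", "arguments": {
  "rows": [
    {"tx": 0,"ty": 0,"tz": 0,"ax": 0,"ay": 0,"az": 0,"claw": 4},
    {"tx": 0,"ty": 0,"tz": 0,"ax": 0,"ay": 0,"az": 0,"claw": 4}
  ]
}}

```text
time_s: 15.13
tcp_pos: [0.4816, 0.1702, 0.2431]
ee_rot: [[-0.0, -1.0, -0.001], [-1.0, 0.0, -0.001], [0.001, 0.001, -1.0]]
wrist_force: [0.3, -0.1, 0.7]
gripper_width: 0.459
gripper_force: 0.0
```

Run:
```python
from h import *
W=snap("wrist","w6.png");P=cloud(*[W[i] for i in(1,2,3,4)]);s=sense();print(s["time_s"],np.round(s["tcp_pos"],4),s["wrist_force"])
m=((P[...,2]>.115)&(P[...,2]<.14)).astype(np.uint8);m[260:]=0;m[:,:250]=0;m[:,420:]=0
print("pin top", m.sum(), P[m>0].mean(0).round(4))
s2=((P[...,2]>.054)&(P[...,2]<.068)).astype(np.uint8);s2[260:]=0;s2[:,:250]=0;s2[:,420:]=0
print("collar",s2.sum(),P[s2>0].mean(0).round(4))
```

```text
15.1833 [0.4817 0.1701 0.2432] [ 0.15637429  0.59086265 -0.95328964]
pin top 556 [0.4836 0.121  0.1244]
collar 436 [0.5227 0.0314 0.0585]
```

View pics/w6.png

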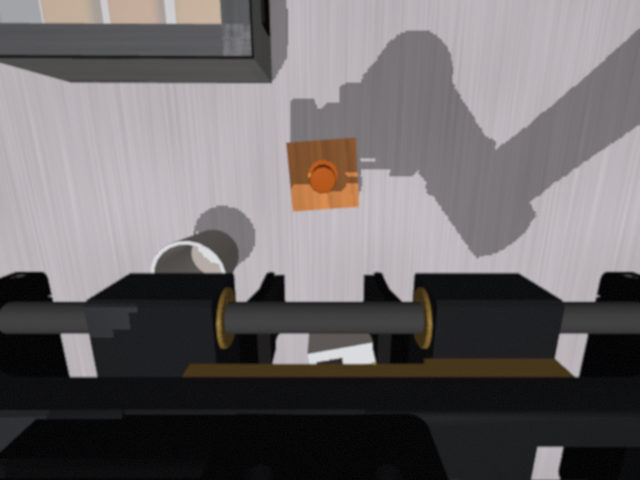

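The pin is seated upright at (323,177), with its top at z = 0.124 and in line with the hole. Next is the bar.

{"name": "drive_tool", "arguments": {
  "rows": [
    {"tx": 3,"ty": -0.7,"tz": 0,"ax": 0,"ay": 0,"az": 0,"claw": 4},
    {"tx": 4,"ty": 0,"tz": 0,"ax": 0,"ay": 0,"az": 0,"claw": 4},
    {"tx": 4,"ty": 0,"tz": 0,"ax": 0,"ay": 0,"az": 0,"claw": 4},
    {"tx": 4,"ty": 0,"tz": 0,"ax": 0,"ay": 0,"az": 0,"claw": 4},
    {"tx": 4,"ty": 0,"tz": 0,"ax": 0,"ay": 0,"az": 0,"claw": 4},
    {"tx": 3,"ty": 0,"tz": 0,"ax": 0,"ay": 0,"az": 0,"claw": 4},
    {"tx": 1,"ty": 0,"tz": 0,"ax": 0,"ay": 0,"az": 0,"claw": 4},
    {"tx": 0,"ty": 0,"tz": 0,"ax": 0,"ay": 0,"az": 0,"claw": 4},
    {"tx": 0,"ty": 0,"tz": 0,"ax": 0,"ay": 0,"az": 0,"claw": 4},
    {"tx": 0,"ty": 0,"tz": 0,"ax": 0,"ay": 0,"az": 0,"claw": 4}
  ]
}}

```text
time_s: 16.02
tcp_pos: [0.4889, -0.0586, 0.2435]
ee_rot: [[0.0, -1.0, -0.0], [-1.0, -0.0, 0.0], [-0.0, 0.0, -1.0]]
wrist_force: [0.7, 0.3, 1.0]
gripper_width: 0.456
gripper_force: 0.0
```

Run:
```python
from h import *
W=snap("wrist","w7.png");P=cloud(*[W[i] for i in(1,2,3,4)]);s=sense();print(s["time_s"],np.round(s["tcp_pos"],4))
T=snap("top")
b,m=blobs(W[0],(105,120,40),(125,255,255),(0,0,640,265),30);print(b)
q=P[m>0]; print("depth z pct",np.percentile(q[:,2],[5,50,95]).round(4),q.min(0).round(3),q.max(0).round(3))
ys,xs=np.nonzero(m)
w=np.array([onz((x,y),.105,*W[2:]) for x,y in zip(xs,ys)])
print("y range",w[:,1].min(),w[:,1].max())
for lo in np.arange(-.2,-.04,.02):
    k=(w[:,1]>lo)&(w[:,1]<lo+.02)
    if k.sum()>5:
        x=w[k,0]; x=x[x<x.min()+.014]; print(round(lo+.01,3),x.min().round(4),x.max().round(4),len(x))
```

```text
16.0667 [ 0.4889 -0.0583  0.2435]
[(3866, [311.1, 144.9], [258, 54, 75, 198])]
depth z pct [0.1074 0.1098 0.1114] [ 0.483 -0.204  0.   ] [ 0.542 -0.012  0.405]
y range -0.2044646105523027 -0.041242360503681755
-0.19 0.4831 0.4968 378
-0.17 0.4837 0.4937 320
-0.15 0.4836 0.4937 304
-0.13 0.4835 0.4938 305
-0.11 0.4834 0.4938 280
-0.09 0.4841 0.4939 260
-0.07 0.484 0.494 257
-0.05 0.484 0.4977 250
```

View pics/w7.png

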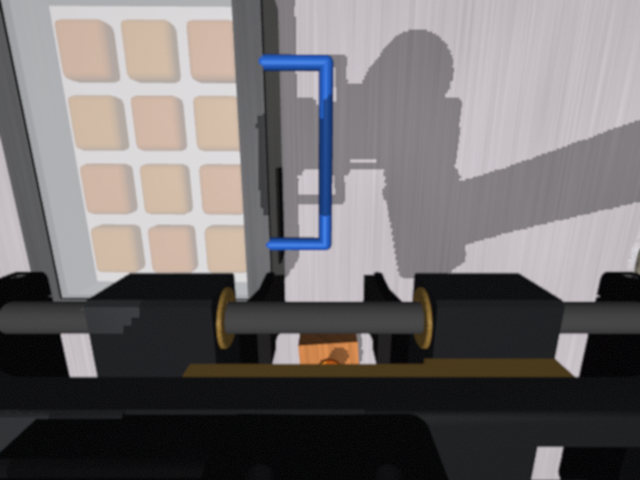

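The bar runs along the image column at about 325, from row 62 to row 245. It is centred at x = 0.489, y = -0.123, z = 0.105, and the space around it is free.

{"name": "drive_tool", "arguments": {
  "rows": [
    {"tx": 3.2,"ty": 0,"tz": 0,"ax": 0,"ay": 0,"az": 0,"claw": 4},
    {"tx": 3.3,"ty": 0,"tz": 0,"ax": 0,"ay": 0,"az": 0,"claw": 4},
    {"tx": 0,"ty": 0,"tz": 3,"ax": 0,"ay": 0,"az": 0,"claw": 4},
    {"tx": 0,"ty": 0,"tz": 3,"ax": 0,"ay": 0,"az": 0,"claw": 4},
    {"tx": 0,"ty": 0,"tz": 3,"ax": 0,"ay": 0,"az": 0,"claw": 4},
    {"tx": 0,"ty": 0,"tz": 3,"ax": 0,"ay": 0,"az": 0,"claw": 4},
    {"tx": 0,"ty": 0,"tz": 2.5,"ax": 0,"ay": 0,"az": 0,"claw": 4},
    {"tx": 0,"ty": 0,"tz": 1.2,"ax": 0,"ay": 0,"az": 0,"claw": 4},
    {"tx": 0,"ty": 0,"tz": 0,"ax": 0,"ay": 0,"az": 0,"claw": 4},
    {"tx": 0,"ty": 0,"tz": 0,"ax": 0,"ay": 0,"az": 0,"claw": 4}
  ]
}}

```text
time_s: 16.95
tcp_pos: [0.4891, -0.1234, 0.0863]
ee_rot: [[0.002, -1.0, -0.001], [-1.0, -0.002, -0.0], [0.0, 0.001, -1.0]]
wrist_force: [0.3, 1.0, 0.4]
gripper_width: 0.458
gripper_force: 0.0
```

{"name": "drive_tool", "arguments": {
  "rows": [
    {"tx": 0,"ty": 0,"tz": 0,"ax": 0,"ay": 0,"az": 0,"claw": 0.8},
    {"tx": 0,"ty": 0,"tz": 0,"ax": 0,"ay": 0,"az": 0,"claw": 0.8},
    {"tx": 0,"ty": 0,"tz": 0,"ax": 0,"ay": 0,"az": 0,"claw": 0.8},
    {"tx": 0,"ty": 0,"tz": 0,"ax": 0,"ay": 0,"az": 0,"claw": 0.8},
    {"tx": 0,"ty": 0,"tz": 0,"ax": 0,"ay": 0,"az": 0,"claw": 0.8},
    {"tx": 0,"ty": 0,"tz": 0,"ax": 0,"ay": 0,"az": 0,"claw": 0.8},
    {"tx": 0,"ty": 0,"tz": 0,"ax": 0,"ay": 0,"az": 0,"claw": 0.8}
  ]
}}

```text
time_s: 17.53
tcp_pos: [0.4877, -0.1242, 0.0868]
ee_rot: [[-0.0, -1.0, -0.002], [-1.0, 0.0, 0.0], [-0.0, 0.002, -1.0]]
wrist_force: [-3.8, 0.1, 5.5]
gripper_width: 0.125
gripper_force: 30.0
```

{"name": "drive_tool", "arguments": {
  "rows": [
    {"tx": 0,"ty": -0.03,"tz": -1.18,"ax": 0,"ay": 0,"az": 0,"claw": 0.8},
    {"tx": 0,"ty": -0.08,"tz": -1.18,"ax": 0,"ay": 0,"az": 0,"claw": 0.8},
    {"tx": 0,"ty": -0.13,"tz": -1.17,"ax": 0,"ay": 0,"az": 0,"claw": 0.8},
    {"tx": 0,"ty": -0.18,"tz": -1.16,"ax": 0,"ay": 0,"az": 0,"claw": 0.8},
    {"tx": 0,"ty": -0.23,"tz": -1.16,"ax": 0,"ay": 0,"az": 0,"claw": 0.8},
    {"tx": 0,"ty": -0.28,"tz": -1.15,"ax": 0,"ay": 0,"az": 0,"claw": 0.8},
    {"tx": 0,"ty": -0.33,"tz": -1.13,"ax": 0,"ay": 0,"az": 0,"claw": 0.8},
    {"tx": 0,"ty": -0.38,"tz": -1.11,"ax": 0,"ay": 0,"az": 0,"claw": 0.8},
    {"tx": 0,"ty": -0.43,"tz": -1.1,"ax": 0,"ay": 0,"az": 0,"claw": 0.8},
    {"tx": 0,"ty": -0.47,"tz": -1.08,"ax": 0,"ay": 0,"az": 0,"claw": 0.8}
  ]
}}

```text
time_s: 18.37
tcp_pos: [0.5113, -0.1243, 0.1996]
ee_rot: [[-0.001, -1.0, -0.008], [-1.0, 0.001, 0.0], [-0.0, 0.008, -1.0]]
wrist_force: [-4.2, -0.1, -1.5]
gripper_width: 0.127
gripper_force: 30.0
```

{"name": "drive_tool", "arguments": {
  "rows": [
    {"tx": 0,"ty": -0.52,"tz": -1.06,"ax": 0,"ay": 0,"az": 0,"claw": 0.8},
    {"tx": 0,"ty": -0.57,"tz": -1.03,"ax": 0,"ay": 0,"az": 0,"claw": 0.8},
    {"tx": 0,"ty": -0.61,"tz": -1.01,"ax": 0,"ay": 0,"az": 0,"claw": 0.8},
    {"tx": 0,"ty": -0.65,"tz": -0.98,"ax": 0,"ay": 0,"az": 0,"claw": 0.8},
    {"tx": 0,"ty": -0.7,"tz": -0.95,"ax": 0,"ay": 0,"az": 0,"claw": 0.8},
    {"tx": 0,"ty": -0.74,"tz": -0.92,"ax": 0,"ay": 0,"az": 0,"claw": 0.8},
    {"tx": 0,"ty": -0.78,"tz": -0.89,"ax": 0,"ay": 0,"az": 0,"claw": 0.8},
    {"tx": 0,"ty": -0.81,"tz": -0.85,"ax": 0,"ay": 0,"az": 0,"claw": 0.8},
    {"tx": 0,"ty": 0,"tz": 0,"ax": 0,"ay": 0,"az": 0,"claw": 0.8},
    {"tx": 0,"ty": 0,"tz": 0,"ax": 0,"ay": 0,"az": 0,"claw": 0.8}
  ]
}}

```text
time_s: 19.2
tcp_pos: [0.5638, -0.1246, 0.2789]
ee_rot: [[-0.0, -1.0, -0.01], [-1.0, 0.0, -0.001], [0.001, 0.01, -1.0]]
wrist_force: [-12.4, 2.4, 8.7]
gripper_width: 0.128
gripper_force: 30.0
```

{"name": "drive_tool", "arguments": {
  "rows": [
    {"tx": 0,"ty": 0,"tz": 0,"ax": 0,"ay": 0,"az": 0,"claw": 0.8},
    {"tx": 0,"ty": 0,"tz": 0,"ax": 0,"ay": 0,"az": 0,"claw": 0.8},
    {"tx": 0,"ty": 0,"tz": 0,"ax": 0,"ay": 0,"az": 0,"claw": 0.8},
    {"tx": 0,"ty": 0,"tz": 0,"ax": 0,"ay": 0,"az": 0,"claw": 0.8},
    {"tx": 0,"ty": 0,"tz": 0,"ax": 0,"ay": 0,"az": 0,"claw": 0.8},
    {"tx": 0,"ty": 0,"tz": 0,"ax": 0,"ay": 0,"az": 0,"claw": 0.8}
  ]
}}

```text
time_s: 19.7
tcp_pos: [0.5633, -0.1246, 0.2785]
ee_rot: [[-0.0, -1.0, -0.01], [-1.0, 0.0, -0.001], [0.001, 0.01, -1.0]]
wrist_force: [-13.1, 3.0, 8.7]
gripper_width: 0.124
gripper_force: 30.0
```

Run:
```python
from h import *
S=snap("scene");T=snap("top");W=snap("wrist")
s=sense();p=np.array(s["tcp_pos"]);print(s["time_s"],p.round(4),s["wrist_force"],s["gripper_width"],s["gripper_force"])
b=p+[0,0,.019]; print("angle from grasp point",np.degrees(np.arctan2(b[2]-.105,.7588-b[0])),np.hypot(b[2]-.105,.7588-b[0]))
for n,X in(("S",S),("T",T),("W",W)):
    bl,m=blobs(X[0],(105,120,40),(125,255,255),None,15)
    P=cloud(*[X[i] for i in(1,2,3,4)]); k=(m>0)&(abs(P[...,1]+.123)<.08)&(P[...,2]>.13)&(P[...,0]>.4)
    if k.sum()>5:
        q=P[k]; a=np.degrees(np.arctan2(q[:,2]-.105,.7588-q[:,0])); r=np.hypot(q[:,2]-.105,.7588-q[:,0]); print(n,k.sum(),"angle",np.percentile(a,[10,50,90]).round(1),"r",np.percentile(r,[10,50,90]).round(3))
P=cloud(*[T[i] for i in(1,2,3,4)])
for n,c,r in(("pin",(.483,.121),.02),("mug",(.614,.216),.06),("bottle",(.584,-.503),.06),("can",(.675,.385),.06)):
    k=(np.hypot(P[...,0]-c[0],P[...,1]-c[1])<r)&(P[...,2]>.07); q=P[k]
    print(n,k.sum(),q.mean(0).round(3) if len(q) else "",q[:,2].max() if len(q) else "")
```

```text
19.85 [ 0.5633 -0.1246  0.2785] [-12.44580583   2.43118863   7.97576961] 0.12354353360302656 30.013156235218048
angle from grasp point 44.55432750360907 0.27433915533185993
S 527 angle [44.2 44.7 45.2] r [0.227 0.265 0.271]
T 180 angle [44.4 45.1 45.9] r [0.239 0.273 0.278]
W 6412 angle [43.9 44.9 45.2] r [0.244 0.273 0.276]
pin 0  
mug 192 [0.622 0.223 0.083] 0.09680361592360454
bottle 549 [ 0.58  -0.493  0.124] 0.1767579253116902
can 568 [0.679 0.389 0.109] 0.12672585252540114
```

Run:
```python
from h import *
for n in("scene","top"):
    X=snap(n);P=cloud(*[X[i] for i in(1,2,3,4)])
    k=(np.hypot(P[...,0]-.483,P[...,1]-.121)<.025)&(P[...,2]>.062)&(P[...,2]<.16); q=P[k]
    print(n,k.sum(),q.mean(0).round(3) if len(q) else "",np.percentile(q[:,2],[5,95]).round(3) if len(q) else "")
    if n=="scene":
        print(blobs(X[0],(3,130,60),(18,255,255),(335,180,390,245))[0])
    else: print(cv2.cvtColor(X[0],cv2.COLOR_RGB2HSV)[282,237],P[282,237].round(3))
```

```text
scene 32 [0.49  0.126 0.116] [0.102 0.124]
[(41, [374.6, 216.6], [371, 212, 9, 9]), (24, [365.2, 191.9], [363, 189, 5, 10])]
top 0  
[ 19  31 156] [0.412 0.049 0.664]
```

```bash
python3 -c "
from station import *
print(finish_job())"
```

```text
the job is handed in; nothing more can be done
None
```

I handed the job in at about 20 s: the pin pressed the button to its stop and held it, and is back upright in its stand and let go. The gripper holds the lid at about 45 degrees, and the mug, bottle and can stand where they were; no verdict was returned.

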